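Hold the bench loupe at the focus mark over an ore puck

ROBOT

A 6-joint arm with a two-finger parallel gripper is mounted at the origin on the work surface. World frame = base frame: x ahead of the robot, y to its left, z up, the work surface at z = 0. Lengths are in m, angles in rad, forces in N, time in s.
With the tool pointing down it reaches from about 0.4 to 0.825 m from the base axis. Payload 7 kg.
Tool frame: the origin (TCP) lies midway between the tips of the shut fingers; the grasp point (between the pads) lies 19 mm behind it; z points along the fingers, y is the line along which they close (so a half turn about z gives the same grasp; the last joint's range is limited). The gripper opens to 85 mm and grips with 20 to 120 N. Pads are 22 mm wide; open, the fingers measure 114 mm over their backs; the gripper's body (76 mm by 85 mm) begins 54 mm behind the grasp point. The pads swing forward as they close: fully open they stand 13 mm farther back than shut.
Start: joints at [1.578, 0.359, 0.012, 0, -1.224, -0.288], TCP at [0.187, 0.649, 0.231] pointing down, gripper open.
Joint ranges: [-3.07, 3.07], [-1.43, 2.12], [-1.02, 1.25], [-3.03, 1.67], [-3.05, -0], [-3.03, 3.03]. Speed limits (rad/s): [2.39, 2.39, 3.01, 3.14, 3.14, 3.14].

INTERFACE

Orientations are given as a 3x3 rotation matrix whose columns are the frame's x, y, z axes.
In Python, from plant import r gives the robot as it stands.
- The arm moves only by the shell command python3 -m creep 'ROWS'. ROWS is text: rows parted by semicolons, each of 5 numbers parted by spaces: the shift along the tool's x, y, z in mm, then the turn about the tool's z in units of 6 degrees (1.0 is 6 degrees), then the opening in per cent of the stroke, from 0 (shut) to 100 (fully open). A call has 1 to 12 rows; each row is the pose to reach, as a shift and turn from the pose commanded when the call began, along the tool's axes at that moment; what a row does not reach only later rows make up. A row lasts 1/12 s, in which the tool goes at most 41.7 mm and 7.16 degrees, less where a joint would pass 70% of its speed; a pose out of reach is approached as far as the arm can. A call with a gripper value outside its range is refused whole. The fingers move at their own pace and stop on an object; the grip force is fixed at half the most. Time passes only in rows, so rows that repeat a pose let the fingers close. It gives the time, the measured TCP pose, the force and the opening at its end, in the units of the state.
- r.get_state(): the state, without advancing time (a new reading comes with each control period).
- r.camera(name): name is "scene" or "top" or "wrist"; returns a dict with "pixels" (420x560x3 uint8, red, green, blue), "z_map" (420x560 float32, m along the optical axis (not along the pixel's ray), 0 where there is no reading), "fx", "fy", "cx", "cy" (pixels), "rvec" (rotation vector, rad) and "tvec" (3), from world to camera coordinates, as OpenCV has them. Camera axes: x right, y down, z forward; pixel columns grow to the right and rows downward; lengths in m; the calibration is good to about 2 mm. The wrist camera is an equidistant fisheye: a pixel r from the principal point sees the ray r / f radians off the axis. A picture is of the moment at which its call begins.
- r.job_done(): hands the job in, once; it reports no verdict.
Trained networks look in the newest picture that a camera, given by its name, has taken for a name from the list of things; names that differ only in an ending like _2 or _b are one class to them, and where a whole thing is asked for, a point or a joint stands for the part that bears it (a point fixed in the world has none). Each returns a list of dicts, best first, with "confidence" (0 to 1); they miss things now and then, are a little off and sometimes report something else, mostly with a low value. They report only what shows in the picture. A call takes as long as a camera call. They do not tell look-alikes from the thing itself.
- r.spot_in(query, camera): "position" ([column, row] as shares, 0 to 1, of the picture: columns of its width, rows of its height, amid what is visible of it).
- r.cut_out(query, camera): "region" (420x560 bool, what is visible of it) and "position" ([column, row] as shares, 0 to 1, of the picture: columns of its width, rows of its height, amid what is visible of it).
- r.spot_point(query, camera): "position" ([column, row] as shares, 0 to 1, of the picture: columns of its width, rows of its height: a listed point, or the origin of a listed thing).
The state is a dict: "time_s": time; "q": joint angles; "qd": joint speeds; "effort": joint torques, N m; "eef_pos": TCP position; "tcp_rot": TCP orientation; "contact_force": force on the tool from outside, world axes, zero at the start; "wrist_torque": the same for the moment, N m; "grip_width": finger opening in m.
Only numpy, scipy, OpenCV 4.12 (cv2) and the standard library are available. Lean on these libraries where they do the work, as an engineer would, in place of code of your own. Each camera call takes 0.05 s, during which the arm holds its last target. There are 200 camera calls.

TASK

Pull the loupe upright out of its cup and hold it level with its lens centred over the small round sample puck on the stage, the lens at the same height as the flanged collar on the stage's focus post. Finish while still holding it there steadily in the gripper: do not put it down or let go, and do not rest it on anything. Leave the puck, the collar and the other things on the bench where they are, and do not touch the puck with the loupe.

Things in the scene. Friction and masses are not known exactly. Their poses are not given: they have to be found in the camera images.
- loupe: Loupe, 80 to 170 g: upright handle, lens sticking out sideways low down. Origin: centre of the stem's foot; z up along the handle, x towards the lens. Round steel stem, 12 mm, z 0 to 85 mm; black flat-sided grip z 85 to 170 mm (top), 22 mm along x, 16 mm along y (pinch across y). Starts foot down in the cup, leaning up to 4 degrees; lens points within 70 degrees of straight ahead (+x).
- lens (a point): Centre of the lens, at x = 60, z = 65 mm in the loupe's frame; same axes, z is the optical axis, vertical when level. The lens lies square to the handle; its ring is 56 mm across and 8 mm high.
- cup: The loupe's upright holder, bolted down: 80 x 80 x 8 mm steel plate with an aluminium tube, 28 mm outside, 15 mm bore; rim 60 mm and inner floor 8 mm above the table. Origin: centre of the plate's underside; z up. It may stand on the robot's left or right, the stage on the other side.
- stage: The inspection stage, bolted down: an aluminium plate 110 mm (x) by 170 mm (y), 10 mm thick. Origin: centre of its underside, on the table. A steel focus post of 10 mm diameter stands on it at x = 0, y = +62 mm; its top is 160 mm above the table.
- focus_mark (a point): The focus mark: centre of the flanged collar (28 mm across, 6 mm high, with a short pin along +x) that grips the focus post by friction. Its height, 95 to 145 mm above the table, differs from time to time and is the height at which the centre of the lens must be held.
- puck: The part to look at: a grey resin ore puck, a cylinder 30 mm in diameter and 20 mm high with a small brass-coloured mineral face on top, lying loose flat on the stage near the end away from the post. Origin: centre of its underside, 10 mm above the table.
- puck_top (a point): Centre of the puck's top face, 30 mm above the table.
- jar_a: Bystander: lidded sample jar, 64 mm wide, 85 mm high. Origin: centre of its underside.
- jar_b: Bystander: another such jar, 64 mm wide, 85 mm high. Origin: centre of its underside.
- brush: Bystander: cleaning brush lying about along x between the cup and the stage, 170 mm long, under 30 mm high.
- tray: Bystander: shallow green sample tray, 130 x 190 x 35 mm. Origin: centre of its underside.
- funnel: Bystander: steel funnel standing on its mouth, 100 mm wide, 90 mm high. Origin: centre of its underside.
- beaker: Bystander: empty steel beaker, 72 mm wide, 85 mm high. Origin: centre of its underside.
- wrench: Bystander: wrench lying flat.
Not all that is in view belongs to the job. Leave any blue look-alike of the loupe alone.

How it is judged:
On the way:
1. the loupe, gripped by the fingers, has been drawn right out of the cup (foot above the rim) (contact force between loupe and the fingers above 1 N and z of loupe in the frame of cup above 0.065 m), for 0.1 s.
At the end, for the whole second after the job is handed in: Gripped, still, level within 8 degrees, lens centre within 10 mm of the puck's centre (horizontally) and 8 mm of the collar's height; the loupe touches neither cup, stage, puck nor bystander; puck moved under 6 mm, collar under 5 mm, bystanders under 30 mm (contact force between loupe and the fingers above 1 N and horizontal distance between lens and puck_top below 0.01 m and z of lens in the frame of focus_mark between -0.008 and 0.008 m and angle between lens's own z axis and vertical below 0.14 rad and linear speed of loupe below 0.02 m/s and angular speed of loupe below 0.15 rad/s and contact force between loupe and cup below 0.3 N and contact force between loupe and stage below 0.3 N and contact force between loupe and puck below 0.3 N and contact force between loupe and jar_a below 0.3 N and contact force between loupe and jar_b below 0.3 N and contact force between loupe and brush below 0.3 N and contact force between loupe and tray below 0.3 N and contact force between loupe and funnel below 0.3 N and contact force between loupe and beaker below 0.3 N and contact force between loupe and wrench below 0.3 N and distance of puck from where it was at the start of the episode below 0.006 m and distance of focus_mark from where it was at the start of the episode below 0.005 m and distance of each of jar_a, jar_b, brush, tray, funnel, beaker, wrench from where it was at the start of the episode below 0.03 m); the arm keeps its last pose, push and grip.
It fails at once if the loupe strikes the puck (contact force between loupe and puck above 1 N).
It fails at once if the puck or the focus collar is shifted (distance of puck from where it was at the start of the episode above 0.006 m or distance of focus_mark from where it was at the start of the episode above 0.005 m).
It fails at once if a bystander is displaced by over 30 mm (distance of any of jar_a, jar_b, brush, tray, funnel, beaker, wrench from where it was at the start of the episode above 0.03 m).
It also fails if it takes over 38 s, if anything falls off the work surface, if the arm or the gripper's body presses on something with over 40 N, if the wrist force passes 120 N, or if a joint passes its speed limit or range.

## Working session

There is one attempt and no reset: what is moved stays moved. The work goes in short steps, Python scripts to look and compute and a shell command to move; the robot and the scene stay as the last step left them, time stands still between calls to the robot, and variables do not carry over. Pictures are saved under pics/ and viewed, on a budget of 10 in all, crops included, one or two more only if the job needs it, and the job is handed in when it is done.

```bash
mkdir -p pics
cat > h.py <<'E'
import numpy as np, cv2
from plant import r
np.set_printoptions(precision=4,suppress=True)
def world(c,u,v,z=None):
    """pixel (col,row) -> world using depth (median 3x3) or given z_map value"""
    u=np.atleast_1d(u).astype(float);v=np.atleast_1d(v).astype(float)
    d=c['z_map'][np.clip(v.round().astype(int),0,419),np.clip(u.round().astype(int),0,559)] if z is None else z
    P=np.stack([(u-c['cx'])/c['fx']*d,(v-c['cy'])/c['fy']*d,d+0*u],1)
    R=cv2.Rodrigues(np.array(c['rvec'],float))[0]
    return (P-np.array(c['tvec']).ravel())@R
def onplane(c,u,v,h):
    R=cv2.Rodrigues(np.array(c['rvec'],float))[0];t=np.array(c['tvec']).ravel()
    C=-R.T@t; d=R.T@np.array([(u-c['cx'])/c['fx'],(v-c['cy'])/c['fy'],1])
    return C+d*(h-C[2])/d[2]
def save(c,n): cv2.imwrite('pics/'+n,c['pixels'][:,:,::-1])
E
python3 - <<'E'
from h import *
cs={}
for n in('scene','top'):
    c=r.camera(n);save(c,n+'1.png')
    for q in('loupe','lens','cup','stage','focus_mark','puck','puck_top','brush'):
        for f in('spot_point','cut_out'):
            if f=='cut_out' and q in('focus_mark','puck_top','lens'):continue
            for o in getattr(r,f)(q,n)[:2]:
                u,v=o['position'][0]*560,o['position'][1]*420
                print(n,f,q,round(o['confidence'],2),round(u),round(v),world(c,u,v)[0])
print(r.get_state()['time_s'])
im=np.hstack([cv2.imread('pics/scene1.png'),cv2.imread('pics/top1.png')])
E
```

```text
scene spot_point loupe 0.78 217 174 [ 0.4456 -0.2927  0.0133]
scene spot_point loupe 0.74 275 187 [ 0.3863 -0.1152  0.0113]
scene cut_out loupe 0.92 304 194 [ 0.3478 -0.0406 -0.0012]
scene cut_out loupe 0.85 244 168 [ 0.3715 -0.2498  0.0134]
scene spot_point lens 0.93 304 181 [ 0.3302 -0.0538  0.0303]
scene spot_point lens 0.9 189 190 [ 0.5995 -0.2372  0.0684]
scene spot_point cup 0.95 204 195 [ 0.5553 -0.2322  0.0273]
scene cut_out cup 0.73 206 196 [ 0.5477 -0.2331  0.0182]
scene cut_out cup 0.5 199 178 [ 0.4806 -0.336  -0.0035]
scene spot_point stage 0.62 329 280 [0.5835 0.2156 0.0098]
scene spot_point stage 0.29 293 329 [0.762  0.2471 0.027 ]
scene cut_out stage 0.89 334 282 [0.5825 0.2299 0.0112]
scene cut_out stage 0.44 263 244 [0.5945 0.0197 0.0177]
scene spot_point focus_mark 0.59 354 264 [0.5942 0.2823 0.1114]
scene spot_point puck 0.66 319 267 [0.5739 0.1781 0.0192]
scene spot_point puck 0.57 148 169 [ 0.5456 -0.4906 -0.0015]
scene cut_out puck 0.53 322 265 [0.5702 0.1831 0.0285]
scene cut_out puck 0.24 146 164 [ 0.5342 -0.5155  0.001 ]
scene spot_point puck_top 0.6 324 261 
[... 705 characters left out ...]
  0.0278]
top spot_point stage 0.92 213 187 [0.5747 0.2158 0.016 ]
top cut_out stage 0.95 212 185 [0.5849 0.2228 0.0144]
top spot_point focus_mark 0.6 211 143 [0.7215 0.2289 0.0415]
top spot_point focus_mark 0.57 188 176 [0.5801 0.2789 0.145 ]
top spot_point puck 0.55 226 190 [0.5627 0.1707 0.0359]
top spot_point puck 0.55 226 193 [0.5552 0.1708 0.0282]
top cut_out puck 0.45 226 190 [0.5637 0.1707 0.0361]
top spot_point puck_top 0.59 225 192 [0.5558 0.1747 0.0283]
top spot_point puck_top 0.43 136 206 [0.5057 0.4713 0.0107]
top spot_point brush 0.66 277 195 [0.553  0.0022 0.0244]
top cut_out brush 0.79 275 188 [0.5772 0.0081 0.0187]
top cut_out brush 0.66 422 201 [ 0.5494 -0.4962 -0.002 ]
1.4
```

View pics/scene1.png

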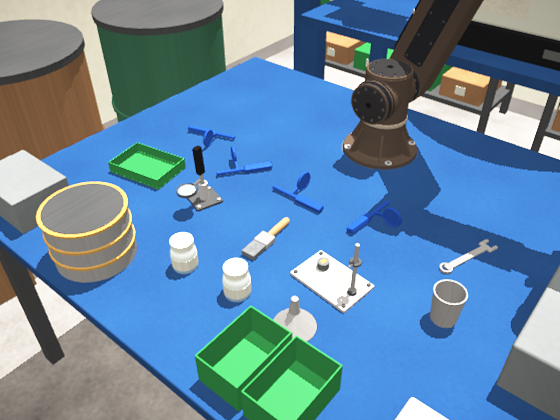

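View pics/top1.png

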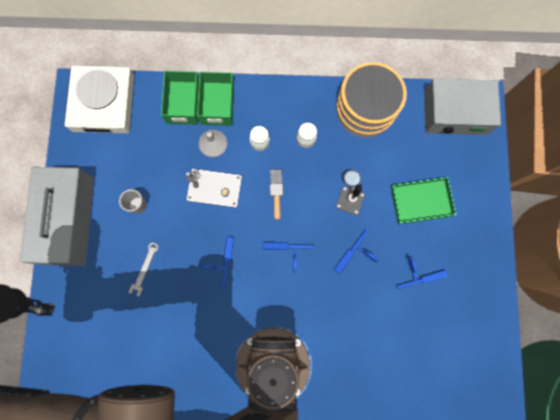

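Scene view: the loupe is in its cup at about (203,185), with the lens at (187,190). The stage is at (334,280), with the puck at (323,263) and the collar on the post at (354,262). The top view agrees: cup (350,200), lens (352,178), stage (214,188). The other, blue loupes are look-alikes. Next I'll measure from the depth data.

Run:
```python
from h import *
V,U=np.mgrid[0:420,0:560]
crops=[]
for n in('scene','top'):
    c=r.camera(n);np.savez('pics/%s2.npz'%n,**c)
    W=world(c,U.ravel(),V.ravel()).reshape(420,560,3);px=c['pixels'].astype(int)
    R=cv2.Rodrigues(np.array(c['rvec'],float))[0];print(n,'cam',-R.T@np.array(c['tvec']).ravel(),c['fx'])
    cup=np.hypot(W[...,0]-.55,W[...,1]+.235)<.12
    dark=cup&(px.max(2)<60)&(W[...,2]>.06)
    print('grip n',dark.sum(),np.median(W[dark],0),W[dark].min(0),W[dark].max(0))
    top=dark&(W[...,2]>.14); print('grip top',top.sum(),np.median(W[top],0))
    sel=np.hypot(W[...,0]-.6,W[...,1]+.24)<.05
    l=sel&(W[...,2]>.055)&(W[...,2]<.095)&(px.max(2)>=60)
    print('lens',l.sum(),W[l].mean(0),W[l].min(0),W[l].max(0))
    pl=np.hypot(W[...,0]-.55,W[...,1]+.235)<.08; pl&=(W[...,2]<.012)&(W[...,2]>.004)&(abs(px[...,2]-px[...,0])<50)
    print('cup plate',pl.sum(),W[pl].mean(0),W[pl].min(0),W[pl].max(0))
    st=(np.abs(W[...,0]-.583)<.09)&(np.abs(W[...,1]-.22)<.12)
    s=st&(W[...,2]<.014)&(W[...,2]>.005)&(px[...,0]>110)
    print('stage',cv2.minAreaRect(W[s][:,:2].astype(np.float32)*1000))
    p=(np.hypot(W[...,0]-.56,W[...,1]-.175)<.025)&(W[...,2]>.024); print('puck',p.sum(),W[p].mean(0),(W[p].min(0)+W[p].max(0))/2)
    q=(np.hypot(W[...,0]-.585,W[...,1]-.285)<.05)&(W[...,2]>.03)
    for v in np.unique(V[q]):
        m=q&(V==v); print(v,m.sum(),U[m].min(),U[m].max(),np.median(W[m],0))
    a,b=((330,230),(380,300)) if n=='scene' else ((175,160),(225,210))
    for (x,y,w) in (((355,262,35),(200,182,35)) if n=='scene' else ((210,185,35),(350,190,35))):
        crops.append(cv2.resize(c['pixels'][y-w:y+w,x-w:x+w,::-1],(400,300) if 0 else (300,300),interpolation=cv2.INTER_CUBIC))
cv2.imwrite('pics/crop.png',np.vstack([np.hstack(crops[:2]),np.hstack(crops[2:])]))
```

```text
scene cam [1.3261 0.6843 0.933 ] 533.4249089886798
grip n 221 [ 0.5558 -0.2385  0.1411] [ 0.5407 -0.2527  0.0701] [ 0.6208 -0.2132  0.1788]
grip top 115 [ 0.5562 -0.2388  0.1628]
lens 294 [ 0.5985 -0.2397  0.0712] [ 0.5502 -0.2685  0.0555] [ 0.6351 -0.2104  0.0943]
cup plate 328 [ 0.5501 -0.2342  0.0069] [ 0.4991 -0.2814  0.004 ] [ 0.5951 -0.1971  0.0119]
stage ((576.5330200195312, 217.64495849609375), (171.44332885742188, 115.0733871459961), 84.32048797607422)
puck 95 [0.559  0.1805 0.0284] [0.558  0.1794 0.029 ]
244 4 356 359 [0.5813 0.2782 0.1594]
245 5 355 359 [0.5849 0.2793 0.1573]
246 5 355 359 [0.5862 0.2803 0.1576]
247 5 355 359 [0.5858 0.2804 0.1553]
248 5 355 359 [0.5852 0.2796 0.1507]
249 5 355 359 [0.5856 0.2814 0.1488]
250 5 355 359 [0.5865 0.2817 0.1452]
251 4 355 358 [0.5858 0.2803 0.1442]
252 4 355 358 [0.5856 0.2806 0.1404]
253 4 355 358 [0.5861 0.281  0.1383]
254 5 354 358 [0.5865 0.2814 0.1366]
255 5 354 358 [0.5858 0.2797 0.1307]
256 5 354 358 [0.5844 0.2812 0.1288]
257 5 354 358 [0.5839 0.2821 0.1255]
258 7 352 358 [0.5837 0.2779 0.1203]
259 11 350 360 [0.5811 0.
[... 1425 characters left out ...]
.5941 -0.1992  0.012 ]
stage ((578.0548095703125, 222.04652404785156), (188.7399444580078, 116.11912536621094), 84.386474609375)
puck 62 [0.5575 0.1779 0.0305] [0.5577 0.178  0.0305]
171 2 191 192 [0.6049 0.2751 0.1085]
172 3 187 192 [0.6009 0.2761 0.1109]
173 5 186 191 [0.5849 0.2788 0.1578]
174 7 186 192 [0.5828 0.2756 0.1548]
175 7 187 193 [0.5841 0.2746 0.1377]
176 7 187 194 [0.5874 0.2734 0.1136]
177 9 186 194 [0.5838 0.2754 0.1144]
178 9 186 194 [0.5813 0.2754 0.1109]
179 8 187 194 [0.5779 0.2768 0.1112]
180 7 187 193 [0.5739 0.2777 0.1139]
181 7 188 194 [0.5712 0.2745 0.1124]
182 4 192 195 [0.5805 0.2756 0.0616]
183 3 193 195 [0.579  0.2752 0.0539]
184 2 194 195 [0.5794 0.2762 0.0385]
```

View pics/crop.png

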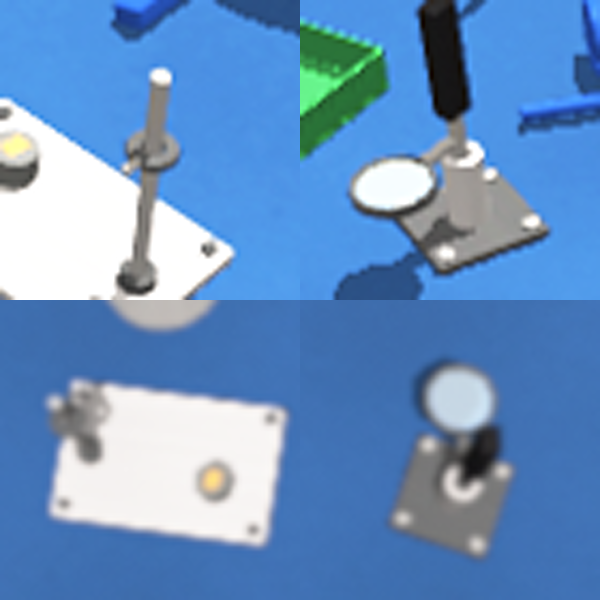

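Crop: the collar is about a third of the way down the post, with its pin towards +x; its top face is near z = 0.111, so the centre is about 0.108. The puck is at roughly (0.558, 0.179). The lens points nearly along +x from a cup at about (0.545, -0.241), and the handle leans slightly. Next I'll work out the approach.

```bash
cat >> h.py <<'E'
def go(p, yaw=None, half=True):
    """tool-frame shift (mm) and turn (units of 6 deg) to world TCP p, with tool y axis at world yaw+90deg mod 180"""
    s=r.get_state();R=np.array(s['tcp_rot']);d=R.T@(np.array(p)-s['eef_pos'])*1000
    a=0
    if yaw is not None:
        cur=np.arctan2(R[1,1],R[0,1]); want=yaw+np.pi/2
        a=-(want-cur)   # tool z down
        a=(a+np.pi/2)%np.pi-np.pi/2
    return d, a/np.radians(6)
E
python3 - <<'E'
from h import *
s=r.get_state();print(s['time_s'],s['eef_pos'],s['q'],s['grip_width']);print(np.array(s['tcp_rot']))
print(go([.36,.33,.25],0)); print(go([.549-.05,-.241,.25],0))
E
```

```text
1.5 [0.1871 0.6485 0.2313] [ 1.5781  0.3586  0.0119  0.     -1.2241 -0.2881] 0.08547634293733404
[[ 0.9608 -0.2771  0.    ]
 [-0.2771 -0.9608  0.0001]
 [-0.     -0.0001 -1.    ]]
(array([254.426 , 258.156 , -18.6923]), np.float64(-2.6812144728338225))
(array([546.2078, 768.2789, -18.7205]), np.float64(-2.6812144728338225))
```

```bash
python3 -m creep '30 30 -5 -0.3 100;60 60 -10 -0.6 100;90 90 -19 -0.9 100;118 120 -19 -1.2 100;146 148 -19 -1.5 100;174 176 -19 -1.8 100;202 204 -19 -2.1 100;228 232 -19 -2.4 100;254 258 -19 -2.7 100;254 258 -19 -2.7 100'
python3 - <<'E'
from h import *
s=r.get_state();print(s['q'],s['tcp_rot']);print(go([.50,-.241,.25],0))
E
```

```text
time_s: 2.33
eef_pos: [0.361, 0.3257, 0.2509]
tcp_rot: [[1.0, 0.001, 0.0], [0.001, -1.0, 0.0], [0.0, -0.0, -1.0]]
contact_force: [-0.7, 0.4, -0.2]
grip_width: 0.0852
[ 1.1396  0.0296 -0.3598  0.0002 -1.1812  0.432 ] [[ 1.      0.0009  0.0002]
 [ 0.0009 -1.      0.0001]
 [ 0.0002 -0.0001 -1.    ]]
(array([138.4939, 566.8119,   0.8361]), np.float64(0.00825322917956197))
```

```bash
python3 -m creep '15 35 0 0 100;30 70 0 0 100;45 105 0 0 100;60 140 0 0 100;73 176 0 0 100;84 213 0 0 100;94 250 0 0 100;102 288 0 0 100;110 326 0 0 100;116 364 0 0 100;122 402 0 0 100;127 440 0 0 100' && python3 -m creep '5 36 0 0 100;9 70 0 0 100;11 100 0 0 100;11 120 0 0 100;11 126 0 0 100;11 126 0 0 100;11 126 0 0 100'
python3 - <<'E'
from h import *
s=r.get_state();print(s['q'],s['qd'])
c=r.camera('wrist');save(c,'w1.png');np.savez('pics/w1.npz',**c)
R=cv2.Rodrigues(np.array(c['rvec'],float))[0];print('cam',-R.T@np.array(c['tvec']).ravel(),c['fx'],c['cx'],c['cy']);print(R)
E
```

```text
time_s: 3.33
eef_pos: [0.4876, -0.1114, 0.2507]
tcp_rot: [[1.0, 0.002, 0.001], [0.002, -1.0, 0.0], [0.001, -0.0, -1.0]]
contact_force: [1.2, 0.4, 0.7]
grip_width: 0.0851
time_s: 3.92
eef_pos: [0.4986, -0.2353, 0.2502]
tcp_rot: [[1.0, 0.001, -0.0], [0.001, -1.0, 0.0], [-0.0, -0.0, -1.0]]
contact_force: [0.1, -0.1, -0.1]
grip_width: 0.0855
[-0.0857  0.1433 -0.2337 -0.0002 -1.1939  1.6576] [ 0.0238 -0.0113 -0.0058  0.0001 -0.0001 -0.0011]
cam [ 0.5829 -0.2339  0.3921] 325.19226210127806 278.7156761870325 204.03621185869665
[[ 0.0011 -1.     -0.0006]
 [-0.9458 -0.0012  0.3248]
 [-0.3248  0.0002 -0.9458]]
```

View pics/w1.png

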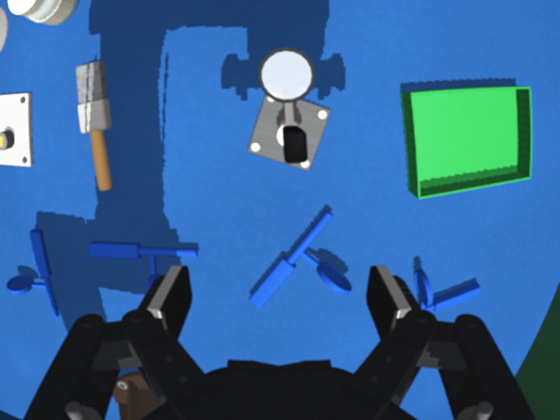

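Wrist view: the lens ring is at (287,74) and the black grip's top at about (293,155), with the cup plate beneath. The lens points ahead. Next I'll fit the loupe from this view's depth.

```bash
cat >> h.py <<'E'
def wfish(c):
    V,U=np.mgrid[0:420,0:560]; x=(U-c['cx'])/c['fx'];y=(V-c['cy'])/c['fy'];t=np.hypot(x,y)+1e-9
    k=np.tan(np.minimum(t,1.5))/t; d=c['z_map']
    P=np.stack([x*k*d,y*k*d,d],-1)
    R=cv2.Rodrigues(np.array(c['rvec'],float))[0]
    return (P-np.array(c['tvec']).ravel())@R
E
python3 - <<'E'
from h import *
c=np.load('pics/w1.npz');W=wfish(c);px=c['pixels'].astype(int);Z=W[...,2]
V,U=np.mgrid[0:420,0:560]
box=(U>240)&(U<340)&(V>40)&(V<185)
dark=box&(px.max(2)<50)&(Z>.08)
print('dark',dark.sum(),W[dark].min(0),W[dark].max(0))
t=dark&(Z>.17);print('top',t.sum(),W[t].mean(0),(W[t].min(0)+W[t].max(0))/2,cv2.minAreaRect(W[t][:,:2].astype(np.float32)*1000),np.median(U[t]),np.median(V[t]))
for a in np.arange(.09,.17,.02):
    m=dark&(Z>a)&(Z<a+.02)
    if m.sum():print(a,m.sum(),W[m].mean(0),W[m].min(0),W[m].max(0))
l=box&(V<104)&(Z>.05)&(Z<.1)
A=W[l];(p,_,_,_)=np.linalg.lstsq(np.c_[A[:,:2]-A[:,:2].mean(0),np.ones(len(A))],A[:,2],rcond=None)
print('lens',l.sum(),A.mean(0),(A.min(0)+A.max(0))/2,A.max(0)-A.min(0),'slope',p)
circ=cv2.minEnclosingCircle(A[:,:2].astype(np.float32)*1000);print(circ)
rim=box&(Z>.052)&(Z<.064)&(V>110);print('rim',rim.sum(),W[rim].mean(0) if rim.any() else 0)
pl=box&(Z>.004)&(Z<.013)&(px.max(2)-px.min(2)<40);print('plate',pl.sum(),cv2.minAreaRect(W[pl][:,:2].astype(np.float32)*1000))
pk=(U<60)&(V<180)&(V>80)&(Z>.025);print('puck',pk.sum(),W[pk].mean(0),W[pk].min(0),W[pk].max(0))
E
```

```text
dark 729 [ 0.5389 -0.2522  0.1144] [ 0.5829 -0.2339  0.3921]
top 662 [ 0.55   -0.2445  0.1776] [ 0.5609 -0.2431  0.2811] ((561.3463745117188, -243.4509735107422), (44.77854537963867, 14.810145378112793), 5.487866401672363) 295.0 146.0
0.11 12 [ 0.5578 -0.2425  0.1247] [ 0.5571 -0.2461  0.1144] [ 0.5583 -0.2381  0.1297]
0.13 24 [ 0.5584 -0.2432  0.1411] [ 0.5573 -0.249   0.1304] [ 0.5592 -0.2378  0.1495]
0.15000000000000002 31 [ 0.5592 -0.2432  0.161 ] [ 0.5581 -0.249   0.1509] [ 0.56   -0.2374  0.1698]
0.17 660 [ 0.5499 -0.2446  0.177 ] [ 0.5389 -0.2522  0.1701] [ 0.5601 -0.2373  0.18  ]
lens 2535 [ 0.6045 -0.2411  0.0724] [ 0.6044 -0.2413  0.0722] [0.0556 0.0548 0.01  ] slope [-0.0419 -0.0022  0.0724]
((604.27880859375, -240.94618225097656), 28.2269287109375)
rim 112 [ 0.5456 -0.2372  0.0588]
plate 2833 ((543.5279541015625, -245.18148803710938), (78.6710205078125, 78.92875671386719), 71.86711120605469)
puck 177 [0.5607 0.1055 0.0885] [ 0.5424 -0.2339  0.025 ] [0.5829 0.184  0.3921]
```

Run:
```python
from h import *
c=np.load('pics/w1.npz');W=wfish(c);Z=W[...,2];V,U=np.mgrid[0:420,0:560]
t=(U>240)&(U<340)&(V>100)&(V<185)&(Z>.172)&(Z<.185);print(cv2.minAreaRect(W[t][:,:2].astype(np.float32)*1000))
s=r.get_state();print(s['eef_pos'])
print(go([.548,-.2446,.195],np.radians(3.5)),go([.548,-.2446,.123],np.radians(3.5)))
```

```text
((548.8765258789062, -244.88975524902344), (22.183303833007812, 16.174476623535156), 4.56057071685791)
[ 0.4987 -0.2348  0.2504]
(array([49.2955,  9.9285, 55.3586]), np.float64(-0.5633890670096122)) (array([ 49.2887,   9.9413, 127.3586]), np.float64(-0.5633890670096122))
```

```bash
python3 -m creep '15 3 0 -0.2 100;35 7 5 -0.5 100;46 10 20 -0.65 100;49.5 10 40 -0.65 100;49.5 10 60 -0.65 100;49.5 10 80 -0.65 100;49.5 10 100 -0.65 100;49.5 10 117 -0.65 100;49.5 10 127 -0.65 100;49.5 10 127 -0.65 100;49.5 10 127 -0.65 100'
python3 - <<'E'
from h import *
print(go([.548,-.2446,.123],np.radians(4)))
c=r.camera('wrist');save(c,'w2.png');W=wfish(c);Z=W[...,2]
E
```

```text
time_s: 4.88
eef_pos: [0.5485, -0.2447, 0.1237]
tcp_rot: [[0.997, 0.071, -0.0], [0.071, -0.997, -0.0], [-0.0, 0.0, -1.0]]
contact_force: [-0.0, -0.5, 0.9]
grip_width: 0.0854
(array([-0.5402, -0.1053,  0.6803]), np.float64(0.014274364627808176))
```

View pics/w2.png

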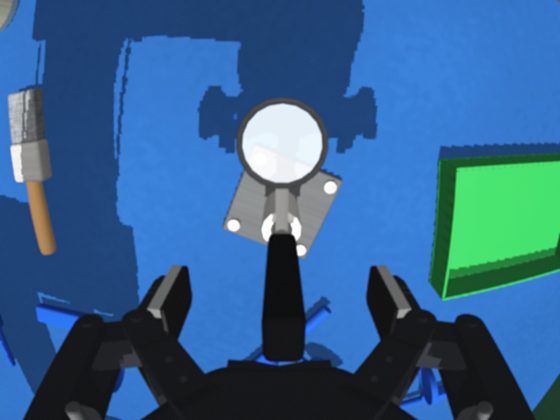

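The grip, at (282,300), stands centred between the open pads at columns 180 and 378, with the lens ahead at (282,142). I'll close the fingers now.

```bash
python3 -m creep '0 0 0 0 70;0 0 0 0 40;0 0 0 0 10;0 0 0 0 0;0 0 0 0 0;0 0 0 0 0;0 0 0 0 0;0 0 0 0 0;0 0 0 0 0;0 0 0 0 0;0 0 0 0 0;0 0 0 0 0'
```

```text
time_s: 5.93
eef_pos: [0.5484, -0.2456, 0.1236]
tcp_rot: [[0.998, 0.07, 0.0], [0.07, -0.998, -0.0], [0.0, 0.0, -1.0]]
contact_force: [-0.4, -1.7, 3.0]
grip_width: 0.0149
```

```bash
python3 -m creep '0 0 -4 0 0;0 0 -10 0 0;0 0 -17 0 0;0 0 -25 0 0;0 0 -34 0 0;0 0 -44 0 0;0 0 -54 0 0;0 0 -64 0 0;0 0 -74 0 0;0 0 -84 0 0;0 0 -92 0 0;0 0 -95 0 0'
python3 - <<'E'
from h import *
c=r.camera('wrist');np.savez('pics/w3.npz',**c);save(c,'w3.png');s=r.get_state();print(s['grip_width'],s['eef_pos'],s['contact_force'])
W=wfish(c);Z=W[...,2];V,U=np.mgrid[0:420,0:560]
l=(np.abs(U-282)<70)&(V>70)&(V<225)&(Z>.11)&(Z<.2);m=l&(V<180)
for w in(l,m):
    A=W[w];print(w.sum(),A.mean(0),A.min(0),A.max(0),cv2.minEnclosingCircle(A[:,:2].astype(np.float32)*1000))
E
```

```text
time_s: 6.93
eef_pos: [0.5487, -0.2455, 0.2201]
tcp_rot: [[0.998, 0.07, 0.002], [0.07, -0.998, -0.0], [0.002, 0.001, -1.0]]
contact_force: [0.8, 0.2, -0.9]
grip_width: 0.0157
0.01565314647724432 [ 0.5488 -0.2455  0.22  ] [0.4623 0.2694 0.1281]
7152 [ 0.6024 -0.2407  0.1688] [ 0.5431 -0.268   0.1126] [ 0.6327 -0.2129  0.1734] ((587.9046020507812, -241.90969848632812), 44.893184661865234)
6297 [ 0.6067 -0.2404  0.1688] [ 0.5822 -0.268   0.1654] [ 0.6327 -0.2129  0.1729] ((605.2489013671875, -240.6359100341797), 27.996320724487305)
```

View pics/w3.png

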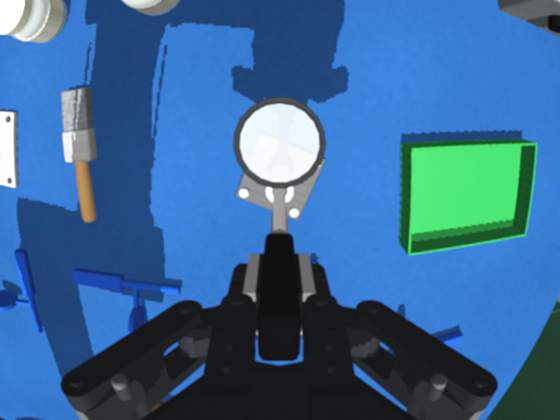

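The loupe is out of the cup and firmly held, with the lens at (280,143) in the wrist view, or (0.605, -0.241, 0.165) in world axes. I'll carry it over to the stage at this height.

```bash
python3 -m creep '0 -6 0 0 0;-1 -18 0 0 0;-2 -36 0 0 0;-3 -58 0 0 0;-4 -82 0 0 0;-5 -106 0 0 0;-6 -130 0 0 0;-7 -154 0 0 0;-8 -178 0 0 0;-9 -202 0 0 0;-10 -226 0 0 0;-11 -250 0 0 0' && python3 -m creep '-1 -24 0 0 0;-2 -48 0 0 0;-3 -72 0 0 0;-4 -94 0 0 0;-5 -114 0 0 0;-6 -130 0 0 0;-6 -141 0 0 0;-7 -148 0 0 0;-7 -152 0 0 0;-7 -152 0 0 0;-7 -152 0 0 0'
python3 - <<'E'
from h import *
s=r.get_state();print(s['grip_width'],s['q'])
c=r.camera('wrist');np.savez('pics/w4.npz',**c);save(c,'w4.png')
W=wfish(c);Z=W[...,2];V,U=np.mgrid[0:420,0:560]
m=(np.abs(U-282)<70)&(V>70)&(V<182)&(Z>.11)&(Z<.2)
A=W[m];p=np.linalg.lstsq(np.c_[A[:,:2]-A[:,:2].mean(0),np.ones(len(A))],A[:,2],rcond=None)[0]
print('lens',m.sum(),A.mean(0),cv2.minEnclosingCircle(A[:,:2].astype(np.float32)*1000),p)
for q in('puck_top','focus_mark'):
  for o in r.spot_point(q,'wrist')[:2]:
    u,v=o['position'][0]*560,o['position'][1]*420;print(q,o['confidence'],u,v,W[int(v),int(u)])
t=r.camera('top');np.savez('pics/t4.npz',**t)
sc=r.camera('scene');np.savez('pics/s4.npz',**sc)
E
```

```text
time_s: 7.98
eef_pos: [0.5186, 0.005, 0.2177]
tcp_rot: [[0.998, 0.07, -0.001], [0.07, -0.998, -0.0], [-0.001, 0.0, -1.0]]
contact_force: [0.1, 0.2, -1.8]
grip_width: 0.0152
time_s: 8.9
eef_pos: [0.502, 0.154, 0.2182]
tcp_rot: [[0.998, 0.07, -0.0], [0.07, -0.998, -0.0], [-0.0, 0.0, -1.0]]
contact_force: [0.9, -0.5, -0.7]
grip_width: 0.0149
0.014857309209587749 [ 0.6716  0.1215 -0.3353 -0.     -1.1144  0.9691]
lens 6401 [0.5595 0.1591 0.1668] ((558.259033203125, 158.97396850585938), 28.09360122680664) [-0.034  -0.0037  0.1668]
```

View pics/w4.png

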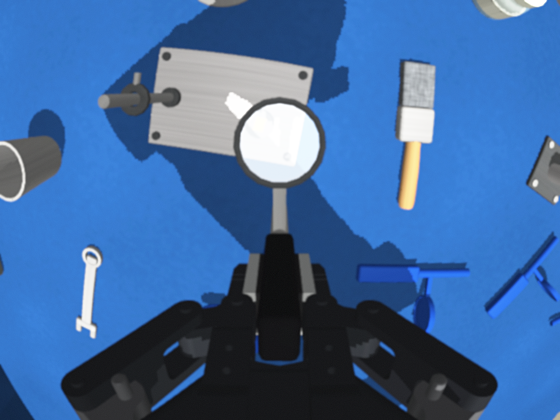

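Wrist view: the lens at (280,143) hides the puck, and the collar is at (135,98) with the stage plate at (230,105). I'll cross-check the cameras for bias in lens and collar height.

Run:
```python
from h import *
V,U=np.mgrid[0:420,0:560]
def lens(W,px,x,y):
    m=(np.hypot(W[...,0]-x,W[...,1]-y)<.034)&(W[...,2]>.15)&(W[...,2]<.18)
    A=W[m];return m.sum(),A.mean(0),(A.min(0)+A.max(0))/2,cv2.minEnclosingCircle(A[:,:2].astype(np.float32)*1000)
for n in('s4','t4'):
    c=np.load(f'pics/{n}.npz');W=world(c,U.ravel(),V.ravel()).reshape(420,560,3)
    print(n,'lens',lens(W,c['pixels'],.559,.159))
    m=(np.abs(W[...,0]-.58)<.05)&(np.abs(W[...,1]-.235)<.03)&(W[...,2]<.02);print(' plate z',np.median(W[m],0))
c=np.load('pics/w4.npz');W=wfish(c);Z=W[...,2]
m=(U>165)&(U<230)&(V>60)&(V<130)&(Z<.02);print('w4 plate z',np.median(Z[m]))
q=(np.hypot(W[...,0]-.585,W[...,1]-.28)<.035)&(Z>.02)
h,e=np.histogram(Z[q],bins=np.arange(.02,.17,.002));print([(round(a,3),b) for a,b in zip(e,h) if b>5])
k=q&(Z>.1085)&(Z<.1145);print('collar top',k.sum(),W[k].mean(0),np.median(Z[k]))
c=np.load('pics/w1.npz');W=wfish(c);Z=W[...,2]
k=(U<70)&(V<180)&(V>80)&(Z>.024)&(Z<.036);print('puck w1',k.sum(),W[k].mean(0),W[k].min(0),W[k].max(0),U[k].min())
c=np.load('pics/w3.npz');W=wfish(c);Z=W[...,2]
```

```text
s4 lens (np.int64(376), array([0.5605, 0.1597, 0.1658]), array([0.5575, 0.1591, 0.1647]), ((557.54736328125, 159.1509246826172), 30.906904220581055))
 plate z [0.5853 0.2336 0.0082]
t4 lens (np.int64(1), array([0.5587, 0.1298, 0.1653]), array([0.5587, 0.1298, 0.1653]), ((558.6935424804688, 129.8396759033203), 9.999999747378752e-05))
 plate z [0.5367 0.2431 0.0105]
w4 plate z 0.009402039037762724
[(np.float64(0.026), np.int64(10)), (np.float64(0.03), np.int64(6)), (np.float64(0.032), np.int64(8)), (np.float64(0.034), np.int64(6)), (np.float64(0.036), np.int64(8)), (np.float64(0.04), np.int64(7)), (np.float64(0.042), np.int64(7)), (np.float64(0.044), np.int64(8)), (np.float64(0.046), np.int64(7)), (np.float64(0.048), np.int64(6)), (np.float64(0.05), np.int64(6)), (np.float64(0.052), np.int64(9)), (np.float64(0.056), np.int64(9)), (np.float64(0.06), np.int64(9)), (np.float64(0.062), np.int64(8)), (np.float64(0.064), np.int64(9)), (np.float64(0.066), np.int64(9)), (np.float64(0.068), np.int64(9)), (np.float64(0.07), np.int64(6)), (np.float64(0.072), np.int64(9)), (np.float64(0.074), np.i
[... 531 characters left out ...]
), (np.float64(0.13), np.int64(11)), (np.float64(0.132), np.int64(19)), (np.float64(0.134), np.int64(14)), (np.float64(0.136), np.int64(15)), (np.float64(0.138), np.int64(17)), (np.float64(0.14), np.int64(17)), (np.float64(0.142), np.int64(17)), (np.float64(0.144), np.int64(12)), (np.float64(0.146), np.int64(23)), (np.float64(0.148), np.int64(18)), (np.float64(0.15), np.int64(20)), (np.float64(0.152), np.int64(14)), (np.float64(0.154), np.int64(16)), (np.float64(0.156), np.int64(26)), (np.float64(0.158), np.int64(117)), (np.float64(0.16), np.int64(20))]
collar top 601 [0.5835 0.2759 0.1104] 0.11036901459703494
puck w1 156 [0.5566 0.1718 0.0288] [0.5424 0.1626 0.0241] [0.5717 0.184  0.0314] 0
```

```bash
python3 -m creep '0 -3 0 0 0;0 -9 0 0 0;0 -16 3 0 0;0 -19 9 0 0;0 -19 17 0 0;0 -19 26 0 0;0 -19 35 0 0;0 -19 43 0 0;0 -19 49 0 0;0 -19 53 0 0;0 -19 55 0 0;0 -19 55 0 0' && python3 -m creep '0 0 0 0 0;0 0 0 0 0;0 0 0 0 0'
python3 - <<'E'
from h import *
V,U=np.mgrid[0:420,0:560]
c=r.camera('wrist');W=wfish(c);Z=W[...,2]
m=(np.abs(U-282)<70)&(V>70)&(V<182)&(Z>.08)&(Z<.14)
A=W[m];p=np.linalg.lstsq(np.c_[A[:,:2]-A[:,:2].mean(0),np.ones(len(A))],A[:,2],rcond=None)[0]
print('lens w',m.sum(),A.mean(0),np.percentile(A[:,2],[2,50,98]),cv2.minEnclosingCircle(A[:,:2].astype(np.float32)*1000),p)
k=(np.hypot(W[...,0]-.585,W[...,1]-.28)<.035)&(Z>.1065)&(Z<.1145);print('collar top',k.sum(),np.median(W[k],0))
ims=[]
for n in('scene','top'):
    c=r.camera(n);W=world(c,U.ravel(),V.ravel()).reshape(420,560,3)
    m=(np.hypot(W[...,0]-.558,W[...,1]-.178)<.034)&(W[...,2]>.09)&(W[...,2]<.13);A=W[m]
    print(n,m.sum(),A.mean(0),(A.min(0)+A.max(0))/2, cv2.minEnclosingCircle(A[:,:2].astype(np.float32)*1000))
    for q in('lens','puck_top','focus_mark'):
        for o in r.spot_point(q,n)[:2]:
            u,v=o['position'][0]*560,o['position'][1]*420;print(q,round(o['confidence'],2),round(u),round(v),onplane(c,u,v,.03 if q[0]=='p' else .108))
    x,y=(325,255) if n=='scene' else (215,185)
    ims.append(cv2.resize(c['pixels'][y-45:y+45,x-45:x+45,::-1],(400,400),interpolation=cv2.INTER_CUBIC))
cv2.imwrite('pics/f.png',np.hstack(ims));s=r.get_state();print(s['time_s'],s['grip_width'],s['eef_pos'],s['contact_force'])
E
```

```text
time_s: 10.15
eef_pos: [0.5007, 0.1732, 0.1629]
tcp_rot: [[0.998, 0.07, -0.001], [0.07, -0.998, -0.0], [-0.001, 0.0, -1.0]]
contact_force: [-0.3, 0.4, -0.9]
grip_width: 0.0153
time_s: 10.4
eef_pos: [0.5011, 0.1735, 0.1637]
tcp_rot: [[0.998, 0.07, 0.001], [0.07, -0.998, 0.001], [0.001, -0.0, -1.0]]
contact_force: [-0.3, 0.9, -0.5]
grip_width: 0.0152
lens w 6399 [0.5586 0.1786 0.1124] [0.1104 0.1123 0.115 ] ((557.4205932617188, 178.48983764648438), 28.037429809570312) [-0.0326 -0.0036  0.1124]
collar top 1055 [0.5843 0.275  0.1102]
scene 378 [0.559  0.1792 0.1111] [0.5567 0.1781 0.1105] ((556.6754760742188, 180.50595092773438), 31.948766708374023)
lens 0.95 230 155 [ 0.4501 -0.2258  0.108 ]
lens 0.85 305 181 [0.4133 0.012  0.108 ]
puck_top 0.59 323 264 [0.5666 0.1835 0.03  ]
focus_mark 0.43 356 263 [0.5846 0.282  0.108 ]
top 10 [0.5613 0.152  0.1144] [0.5623 0.1516 0.1136] ((562.259033203125, 151.53021240234375), 8.794217109680176)
lens 0.92 292 264 [ 0.3184 -0.0523  0.108 ]
lens 0.92 413 265 [ 0.3228 -0.4258  0.108 ]
10.85 0.015176107431634984 [0.5008 0.1733 0.1633] [ 0.6388 -0.7937 -1.3364]
```

View pics/f.png

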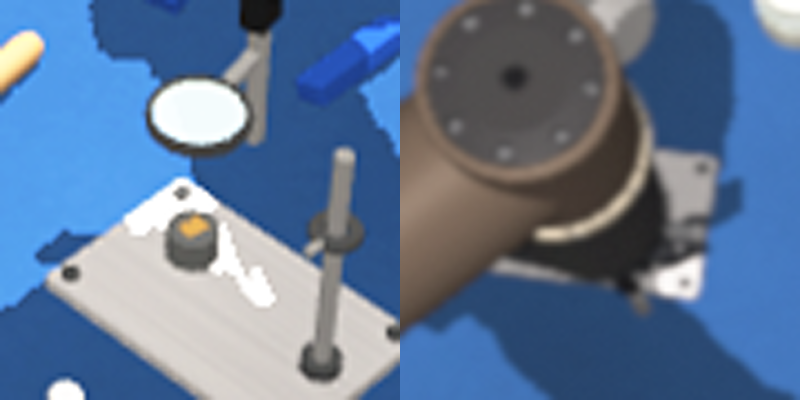

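Scene crop: the lens hangs clear above the puck (its top at about (191,224) in the crop), level to the eye, and the handle touches nothing. Within the scene camera, lens and puck agree to about 2 mm. The top view is blocked by the arm. I'll trim 1.5 mm down, settle and re-check.

```bash
python3 -m creep '0 0 0.5 0 0;0 0 1 0 0;0 0 1.5 0 0;0 0 1.5 0 0;0 0 1.5 0 0;0 0 1.5 0 0;0 0 1.5 0 0;0 0 1.5 0 0;0 0 1.5 0 0'
python3 - <<'E'
from h import *
V,U=np.mgrid[0:420,0:560]
c=r.camera('scene');W=world(c,U.ravel(),V.ravel()).reshape(420,560,3);Z=W[...,2]
p=(np.hypot(W[...,0]-.56,W[...,1]-.178)<.025)&(Z>.024)&(Z<.04);print('puck',p.sum(),W[p].mean(0),(W[p].min(0)+W[p].max(0))/2)
l=(np.hypot(W[...,0]-.558,W[...,1]-.178)<.034)&(Z>.09)&(Z<.13);print('lens',W[l].mean(0),(W[l].min(0)+W[l].max(0))/2)
k=(np.hypot(W[...,0]-.585,W[...,1]-.28)<.018)&(Z>.103)&(Z<.114);print('collar',W[k].mean(0),np.median(Z[k]))
c=r.camera('wrist');W=wfish(c);Z=W[...,2]
m=(np.abs(U-282)<70)&(V>70)&(V<182)&(Z>.08)&(Z<.14);A=W[m]
q=np.linalg.lstsq(np.c_[A[:,:2]-A[:,:2].mean(0),np.ones(len(A))],A[:,2],rcond=None)[0]
rad=np.hypot(*(A[:,:2]-[.5575,.1785]).T);res=A[:,2]-np.c_[A[:,:2]-A[:,:2].mean(0),np.ones(len(A))]@q
print('wrist lens',np.median(A,0),q,'ring-glass',np.median(res[(rad>.0245)])-np.median(res[rad<.02]))
print(r.get_state()['qd'],r.get_state()['grip_width'])
E
```

```text
time_s: 11.6
eef_pos: [0.5009, 0.1733, 0.1618]
tcp_rot: [[0.998, 0.07, 0.0], [0.07, -0.998, 0.0], [0.0, -0.0, -1.0]]
contact_force: [-0.9, 0.1, -0.5]
grip_width: 0.0154
puck 101 [0.5591 0.1803 0.028 ] [0.5574 0.1786 0.0278]
lens [0.5592 0.1794 0.1093] [0.5562 0.1794 0.1083]
collar [0.5867 0.2805 0.1088] 0.10874414704761134
wrist lens [0.5582 0.1785 0.1103] [-0.0329 -0.0052  0.1104] ring-glass 0.001842934426516396
[-0.0002 -0.0005 -0.0006  0.0007 -0.0005 -0.0001] 0.015127327097927586
```

```bash
python3 -c "
from plant import r
print(r.job_done(), r.get_state()['time_s'], r.get_state()['grip_width'])"
```

```text
the job is handed in; nothing more can be done
the job is handed in; nothing more can be done
```

I pulled the loupe out of its cup by its grip, carried it over the brush to the stage, and handed the job in still holding it with the lens above the puck. That was at about 11.7 s of the 38 s allowed; no verdict was reported.

Last checks before handing in:

| Check | Measured | Limit |
|---|---|---|
| Lens to puck, horizontally | within about 2 mm (scene camera) | 10 mm |
| Lens height against the collar centre (about 0.108 m) | lens about 0.107–0.109 m | ±8 mm |
| Tilt | about 1.9° | 8° |
| Gripper opening | 15 mm, holding the loupe; arm still | – |

- **Contacts:** the last picture, taken just before a final 1.5 mm trim downwards, showed the loupe clear of the puck, post and stage. The tool force stayed within the sensor's noise.
- **Puck and collar:** within measurement error, both were where they started. I did not re-measure the bystanders.
- **Disagreements:** the cameras differ by 2–5 mm on the post's y position. The network's final puck position in the scene view was about 8 mm off, mostly in x, so I used the depth measurement instead. The arm hid the lens from the top camera, so the final position rests on the scene and wrist cameras.

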